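# Dig out the wedge and chock the tube row

### The arm

A 6-joint arm with a two-finger parallel gripper is mounted at the origin on a cart in front of the work surface, level with it; the furniture and walls round the work are solid. World frame = base frame: x ahead of the robot, y to its left, z up, the work surface at z = 0. Lengths are in m, angles in rad, forces in N, time in s.
With the tool pointing down it reaches from about 0.3 to 0.875 m from the base axis. Payload 6.4 kg.
Tool frame: the origin (TCP) lies between the finger pads; the fingertips stand robot.tcp_to_tips ahead of it and the grasp point (between the pads) lies 5 mm behind it (robot.tcp_to_tips is the distance from the TCP to the fingertips, in m); z points along the fingers, y is the line along which they close (so a half turn about z gives the same grasp; the last joint's range is limited). The gripper opens to 88 mm and grips with 3 to 60 N. Pads are 18 mm wide; open, the fingers measure 123 mm over their backs; the gripper's body (75 mm by 187 mm) begins 45 mm behind the grasp point.
Start: joints at [1.076, 0.181, 1.607, -0, 1.354, -0.206], TCP at [0.164, 0.551, 0.253] pointing down, gripper open.
Joint ranges: [-2.99, 2.99], [-0.89, 2.07], [0.3, 2.58], [-1.14, 4.28], [0, 2.63], [-3.12, 3.12]. Speed limits (rad/s): [2.57, 2.57, 3.01, 3.14, 3.14, 3.14].

### API

Orientations are given as a unit quaternion [x, y, z, w].
In Python, from workcell import observe, viewer, robot gives the robot as it stands.
- The arm moves only by the shell command python3 -m pendant 'ROWS' [FORCE]. ROWS is JSON, a list of rows, each a list of 7 numbers: the shift along the world's x, y, z in cm, then the turn, a rotation vector about the world's x, y, z in rad, then the opening, from 0 (shut) to 1 (fully open). In form: [[x, y, z, ax, ay, az, claw], ...]. A call has 1 to 20 rows; each row shifts and turns the commanded pose from where the row before left it; what a row does not reach is not made up. A row lasts 1/12 s, in which the tool goes at most 41.7 mm and 7.16 degrees, less where a joint would pass 70% of its speed; a pose out of reach is approached as far as the arm can. A call with a gripper value outside its range is refused whole. The fingers move at their own pace and stop on an object; FORCE is the grip in N (left out, the last holds). Time passes only in rows, so rows that do not move let the fingers close. It gives the time, the measured TCP pose, the force, the opening and the grip force at its end, in the units of the state.
- observe(): the state, without advancing time (a new reading comes with each control period).
- viewer.snapshot(name): name is "scene" or "top" or "wrist"; returns a dict with "image" (384x512x3 uint8, red, green, blue), "intrinsics" (3x3 intrinsics, pixels), "xyz" and "orientation" of the camera in the world; the wrist camera has in their place "mount" (4x4, takes a point from camera to tool coordinates, whose origin is the TCP and whose axes are the flange's). Camera axes: x right, y up, looking along -z (the intrinsics and any distortion apply to the point x, -y, -z); pixel columns grow to the right and rows downward; lengths in m; the calibration is good to about 2 mm. A picture is of the moment at which its call begins: read the wrist's pose just before it. There is no depth.
- robot.hand_in(): hands the job in; it is judged then, once.
The state is a dict: "time": time; "joint_pos": joint angles; "joint_velocities": joint speeds; "tau": joint torques, N m; "ee_pos": TCP position; "ee_rot": TCP orientation; "force": force on the tool from outside, world axes, zero at the start; "moment": the same for the moment, N m; "opening": opening from 0.0 (shut) to 1.0 (fully open); "finger_force": force on a finger pad.
Only numpy, scipy, OpenCV 4.12 (cv2) and the standard library are available. Lean on these libraries where they do the work, as an engineer would, in place of code of your own. Each camera call takes 0.05 s, during which the arm holds its last target. There are 200 camera calls.

### The job

Three steel tube offcuts lie in a row against the stop of their board and could roll away: they need the wooden wedge that lies on the storage board behind the torch, the bottle and the can. First stand all three of these aside on the rubber mat; then fetch the wedge and set it flat on the tube board, thin end towards the tubes, centred and square against the open end of the row (touching, or less than 1 cm short of it), without shifting the tubes. Then stand the torch, the bottle and the can back, each upright on the very spot where it stood at the start.

Things in the scene. Friction and masses are not known exactly. Their poses are not given: they have to be found in the camera images.
- torch: black pocket torch standing upright, round, 112 mm tall, solid to the grip at 33 mm diameter over its whole height (the barrel looks slimmer); origin at the centre of its foot, z up. It, the bottle and the can start side by side on the storage board, 54 mm apart in a line along the board's y, in any order, in front of the wedge. To be put back within 15 mm of its own start.
- bottle: small plain white plastic bottle with a narrow neck and grey cap, standing upright, 108 mm tall, straight round body 44 mm in diameter up to 80 mm above its foot; origin at the centre of its foot, z up. Starts in another of the three places; to be put back within 15 mm of its own start.
- can: plain grey-painted can with a bare metal lid and no neck standing upright, 40 mm in diameter and 100 mm tall, straight up to 85 mm above its foot; origin at the centre of its foot, z up. Starts in the third of the three places; to be put back within 15 mm of its own start.
- chock: dark wooden wedge 50 mm long (x), 60 wide (y), 30 high; origin at the centre of its underside. Thin end (nose, 8 mm high) at x +25; slope up to x -12; flat top to the back face at x -25. Grip it across the upright end faces (y +-30), best at x -10. Lies thin end away from the robot. tube_near's axis is 38 mm ahead of its origin when it touches; set straight down it needs 40.
- store_board: fixed plywood board 150 (x) x 170 (y) x 12 mm, a strip 10 mm wide and 20 mm high (above the bench) along its far edge; origin at the centre of its underside, top 12 mm up. The three things stand at x about -45, y about -54, 0, +54 mm; the wedge lies some 15 mm behind them, at x about +17; a small black heat sink (16 x 22 x 14 mm) lies at about x +45, y +68 mm.
- mat: fixed black rubber mat lying on the bench, 170 (x) x 130 (y) x 3 mm, empty: the side area; origin at the centre of its underside, top 3 mm above it. The feet's centres must lie on it.
- pipe_board: fixed plywood board 160 (x) x 110 (y) x 12 mm with the tube row; origin at the centre of its underside, top 12 mm up. A wooden stop 12 mm thick, 32 mm high, stands along its far (+x) edge, inner face at x +68; the row lies against it, tube axes along y, its open end to -x (towards the robot). The wedge belongs at that end, its x along the board's x, centred (y 0).
- tube_near: steel tube offcut lying on the pipe board, 30 mm in diameter, 80 mm long: the one at the open end of the row, nearest the robot; origin at the middle of its axis, 15 mm above the board's top; axis along its y. It is free to roll.
- tube_mid: identical tube, the middle one of the row (touching its neighbours); origin at the middle of its axis.
- tube_far: identical tube, the one at the stop; origin at the middle of its axis.

How it is judged:
On the way, in this order (a step that is already met when the one before it is completed fails the run):
1. the torch, the bottle and the can all stand on the rubber mat (x of torch in the frame of mat between -0.08 and 0.08 m and y of torch in the frame of mat between -0.06 and 0.06 m and z of each of torch, bottle, can in the frame of mat below 0.01 m and angle between each of torch, bottle, can's own z axis and vertical below 0.1 rad and x of bottle in the frame of mat between -0.08 and 0.08 m and y of bottle in the frame of mat between -0.06 and 0.06 m and x of can in the frame of mat between -0.08 and 0.08 m and y of can in the frame of mat between -0.06 and 0.06 m), for 0.2 s.
2. the wedge lies flat on the tube board against the open end of the row, thin end to the tubes (x of tube_near in the frame of chock between 0.0345 and 0.0485 m and y of tube_near in the frame of chock between -0.012 and 0.012 m and angle between the x axis of chock and the x axis of pipe_board, either way round below 0.17 rad and angle between chock's own z axis and vertical below 0.08 rad and z of chock in the frame of pipe_board between 0.008 and 0.016 m), for 0.2 s.
At the end, for the whole second after the job is handed in: Wedge flat on the tube board, thin end to the near tube with a gap of at most 10 mm, within 12 mm of the row's middle and 0.17 rad of square; tubes within 12 mm of where they lay; torch, bottle and can upright within 15 mm of where each stood; all released and at rest (all of step 2 and distance of each of torch, bottle, can from where it was at the start of the episode below 0.015 m and angle between each of torch, bottle, can's own z axis and vertical below 0.08 rad and distance of each of tube_near, tube_mid, tube_far from where it was at the start of the episode below 0.012 m and linear speed of each of torch, bottle, can, tube_near, tube_mid, tube_far, chock below 0.02 m/s); the robot touches nothing.
It fails at once if a tube rolls or is pushed more than 30 mm out of the row (distance of any of tube_near, tube_mid, tube_far from where it was at the start of the episode above 0.03 m).
It also fails if it takes over 144 s, if anything falls off the work surface, if the arm or the gripper's body presses on something with over 40 N, if the wrist force passes 120 N, or if a joint passes its speed limit or range.

## Working session

There is one attempt and no reset: what is moved stays moved. The work goes in short steps, Python scripts to look and compute and a shell command to move; the robot and the scene stay as the last step left them, time stands still between calls to the robot, and variables do not carry over. Pictures are saved under pics/ and viewed, at most 14 in all, crops included, and the job is handed in when it is done.

```bash
ls; mkdir -p pics
cat > h.py <<'E'
import numpy as np, cv2
from scipy.spatial.transform import Rotation as R
from workcell import observe, viewer, robot
def snap(n, f=None):
    s=observe(); d=viewer.snapshot(n)
    if f: cv2.imwrite('pics/'+f, d['image'][:,:,::-1])
    K=np.array(d['intrinsics'])
    if n=='wrist':
        T=np.eye(4);T[:3,:3]=R.from_quat(s['ee_rot']).as_matrix();T[:3,3]=s['ee_pos']
        T=T@np.array(d['mount'])
    else:
        T=np.eye(4);o=np.array(d['orientation'])
        T[:3,:3]=R.from_quat(o).as_matrix() if o.size==4 else o.reshape(3,3);T[:3,3]=d['xyz']
    return d,K,T
def ray(K,T,u,v):
    p=np.linalg.inv(K)@[u,v,1.]; r=T[:3,:3]@[p[0],-p[1],-p[2]]
    return T[:3,3],r
def hit(K,T,u,v,z):
    o,r=ray(K,T,u,v); return o+r*(z-o[2])/r[2]
def proj(K,T,P):
    c=T[:3,:3].T@(np.array(P)-T[:3,3]); q=K@[c[0],-c[1],-c[2]]; return q[:2]/q[2]
E
python3 - <<'E'
from h import *
s=observe();print(s['ee_pos'],s['ee_rot'],s['opening'],robot.tcp_to_tips)
for n in ['scene','top','wrist']:
    d,K,T=snap(n,n+'0.png');print(n,{k:(v if k!='image' else 0) for k,v in d.items()});print(T.round(3))
E
```

```text
pics
[0.1634937  0.55073292 0.25183468] [ 1.43871650e-01  9.89595983e-01 -8.13822249e-04 -2.76660210e-04] 0.9999656876917967 0.014
scene {'image': 0, 'intrinsics': array([[373.31397619,   0.        , 251.63278661],
       [  0.        , 373.31397619, 196.7508104 ],
       [  0.        ,   0.        ,   1.        ]]), 'xyz': array([ 0.19419194, -0.34027074,  0.67996963]), 'orientation': array([ 0.34486314, -0.09331222, -0.25393597,  0.89882076])}
[[ 0.854  0.392 -0.343  0.194]
 [-0.521  0.633 -0.573 -0.34 ]
 [-0.007  0.667  0.745  0.68 ]
 [ 0.     0.     0.     1.   ]]
top {'image': 0, 'intrinsics': array([[417.52803206,   0.        , 255.07518643],
       [  0.        , 417.52803206, 185.06903583],
       [  0.        ,   0.        ,   1.        ]]), 'xyz': array([0.3189807 , 0.12645252, 0.91370134]), 'orientation': array([ 0.06575379, -0.05842151, -0.70207994,  0.70664497])}
[[ 0.007  0.985 -0.175  0.319]
 [-1.     0.006 -0.011  0.126]
 [-0.01   0.175  0.985  0.914]
 [ 0.     0.     0.     1.   ]]
wrist {'image': 0, 'intrinsics': array([[322.55991773,   0.        , 258.30034373],
       [  0.        , 322.55991773, 190.57804633],
       [  0.        ,   0.        ,   1.        ]]), 'mount': array([[-1.84410921e-03,  9.59202735e-01,  2.82713128e-01,
         7.40907503e-02],
       [ 9.99997890e-01,  2.02487108e-03, -3.47194909e-04,
        -8.25101369e-04],
       [-9.05487942e-04,  2.82711891e-01, -9.59204445e-01,
        -1.32252050e-01],
       [ 0.00000000e+00,  0.00000000e+00,  0.00000000e+00,
         1.00000000e+00]])}
[[ 0.287 -0.919 -0.27   0.092]
 [ 0.958  0.275  0.082  0.571]
 [-0.001 -0.282  0.959  0.384]
 [ 0.     0.     0.     1.   ]]
```

View pics/scene0.png

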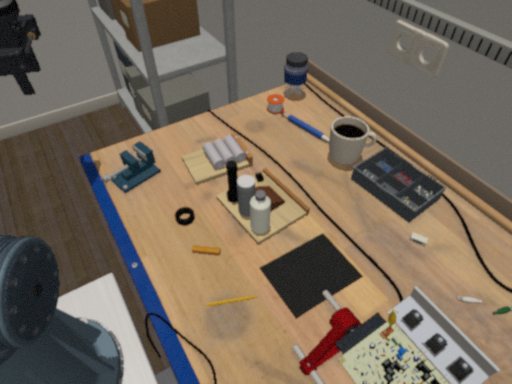

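View pics/top0.png

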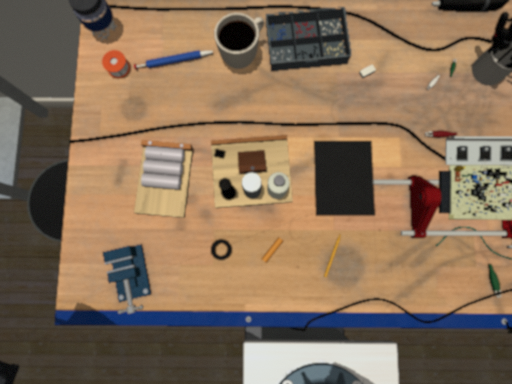

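The scene view shows the torch (232,180), can (246,195) and bottle (261,213) in front of the wedge, with the mat at (310,273) and the tubes at (224,152). The top view has the torch at (228,189), can at (252,186), bottle at (278,184), wedge at (252,161), mat centred near (344,177) and tubes near (163,167).

Run:
```python
from h import *
d,K,T=snap('top')
for n,u,v,z in [('torch',228,187,.12),('can',252,185,.112),('bottle',278,184,.12),('wedge',252,161,.04),('sink',219,154,.02),('matTL',315,142,.003),('matTR',371,141,.003),('matBR',374,214,.003),('matBL',316,214,.003),
 ('sbTL',213,138,.02),('sbTR',287,136,.02),('sbBL',215,207,.012),('sbBR',291,203,.012),('pbTL',142,142,.032),('pbTR',191,145,.032),('pbBL',135,213,.012),('pbBR',186,217,.012),('tubes',163,167,.03)]:
    print(n,hit(K,T,u,v,z).round(3))
```

```text
torch [0.456 0.187 0.12 ]
can [0.462 0.141 0.112]
bottle [0.462 0.091 0.12 ]
wedge [0.527 0.143 0.04 ]
sink [0.547 0.216 0.02 ]
matTL [0.58  0.002 0.003]
matTR [ 0.583 -0.124  0.003]
matBR [ 0.418 -0.123  0.003]
matBL [0.417 0.003 0.003]
sbTL [0.583 0.231 0.02 ]
sbTR [0.589 0.066 0.02 ]
sbBL [0.43  0.223 0.012]
sbBR [0.44  0.058 0.012]
pbTL [0.57  0.385 0.032]
pbTR [0.564 0.277 0.032]
pbBL [0.416 0.397 0.012]
pbBR [0.408 0.286 0.012]
tubes [0.515 0.336 0.03 ]
```

```bash
python3 -m pendant '[[2,-4,1,0,0,0,1],[2,-4,1,0,0,0,1],[2,-4,1,0,0,0,1],[2,-4,1,0,0,0,1],[2,-4,1,0,0,0,1],[2,-3,0,0,0,0,1],[2,-3,0,0,0,0,1],[1,-3,0,0,0,0,1],[0,0,0,0,0,0,1],[0,0,0,0,0,0,1]]'
```

```text
time: 1.03
ee_pos: [0.3053, 0.2783, 0.2983]
ee_rot: [0.146, 0.989, 0.0, 0.0]
force: [0.0, -0.5, -0.0]
opening: 0.998
finger_force: 0.0
```

```bash
python3 -m pendant '[[3,-3,0,0,0,0.1,1],[3,-3,0,0,0,0.1,1],[3,-3,0,0,0,0.09,1],[1,-2,0,0,0,0,1],[0,0,0,0,0,0,1],[0,0,0,0,0,0,1],[0,0,0,0,0,0,1]]'
python3 - <<'E'
from h import *
d,K,T=snap('wrist'); im=d['image']
cv2.imwrite('pics/w1.png',cv2.resize(im[:,:,::-1],None,fx=1.5,fy=1.5)); print(T.round(3))
E
```

```text
time: 1.62
ee_pos: [0.3991, 0.1758, 0.2979]
ee_rot: [0.005, 1.0, 0.0, -0.0]
force: [-1.0, -0.0, 0.6]
opening: 1.0
finger_force: 0.0
[[ 0.011 -0.959 -0.282  0.325]
 [ 1.     0.011  0.002  0.176]
 [ 0.002 -0.282  0.959  0.43 ]
 [ 0.     0.     0.     1.   ]]
```

View pics/w1.png

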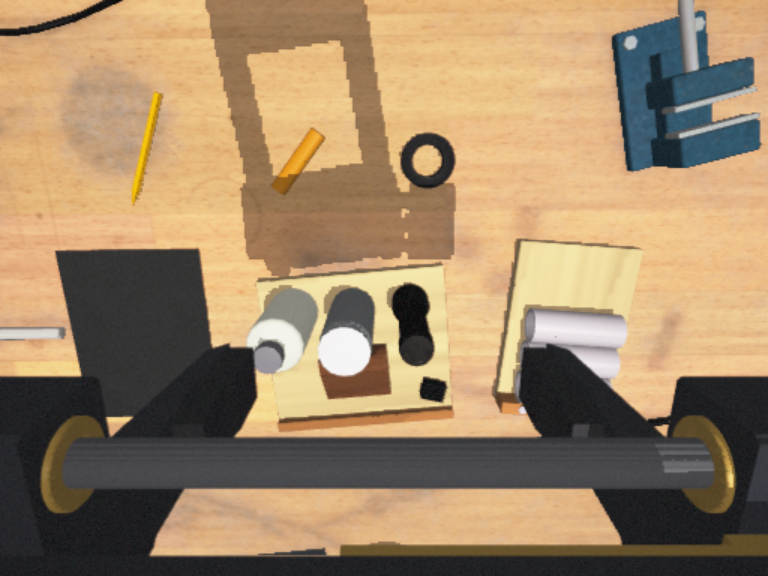

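The wrist view (1.5x) shows the bottle cap at (268,356), can lid at (346,351), torch head at (416,349), wedge at (355,375), store board near corners at (258,280) and (442,265), and the tube board at (570,320).

```bash
cat >> h.py <<'E'
def H(K,T,L):
    for n,u,v,z in L: print(n,hit(K,T,u,v,z).round(4))
E
python3 - <<'E'
from h import *
import json
T=np.array([[.011,-.959,-.282,.325],[1,.011,.002,.176],[.002,-.282,.959,.43],[0,0,0,1]]);
K=np.array([[322.56,0,258.3],[0,322.56,190.58],[0,0,1]])
H(K,T,[(n,u/1.5,v/1.5,z) for n,u,v,z in [('bottletop',268,356,.12),('cantop',346,351,.112),('torchtop',416,349,.124),('torchfoot rim lo',410,285,.012),
('sb near -y',258,280,.012),('sb near +y',442,265,.012),('far+y',453,407,.02),('far-y',280,421,.02),('sink',433,386,.026),('wedge farR',391,394,.02),('wedge farL',326,399,.02),
('pb near R',640,248,.012),('pb near L',520,240,.012),('mat nearL',58,251,.003),('mat nearR',200,249,.003),
('tube near L',527,326,.027),('tube near R',626,330,.027)]])
# bottle/can masks from the image for check
im=cv2.imread('pics/w1.png');g=cv2.cvtColor(im,cv2.COLOR_BGR2HSV)
m=cv2.inRange(g,(0,0,235),(180,20,255));n,l,s,c=cv2.connectedComponentsWithStats(m)
print([(s[i].tolist(),c[i].round(1).tolist()) for i in range(1,n) if s[i,4]>600])
E
```

```text
bottletop [0.4662 0.0915 0.12  ]
cantop [0.4666 0.1452 0.112 ]
torchtop [0.4603 0.1944 0.124 ]
torchfoot rim lo [0.4473 0.1954 0.012 ]
sb near -y [0.4411 0.0591 0.012 ]
sb near +y [0.4291 0.2239 0.012 ]
far+y [0.5667 0.2363 0.02  ]
far-y [0.5798 0.0703 0.02  ]
sink [0.541  0.2163 0.026 ]
wedge farR [0.5522 0.1773 0.02  ]
wedge farL [0.5567 0.1156 0.02  ]
pb near R [0.4157 0.3981 0.012 ]
pb near L [0.4074 0.2918 0.012 ]
mat nearL [ 0.4144 -0.121   0.003 ]
mat nearR [0.4141 0.0069 0.003 ]
tube near L [0.4822 0.2991 0.027 ]
tube near R [0.4871 0.3878 0.027 ]
[([248, 322, 53, 48, 1085], [278.8, 339.3]), ([536, 324, 91, 13, 606], [572.4, 330.7]), ([318, 329, 52, 46, 1846], [343.7, 351.3])]
```

```bash
python3 -m pendant '[[0.5,-0.65,-0.5,0,0,-0.12,1],[0.5,-0.65,-0.5,0,0,-0.12,1],[0.5,-0.65,-0.5,0,0,-0.12,1],[0.5,-0.65,-0.5,0,0,-0.12,1],[0.5,-0.65,-0.5,0,0,-0.12,1],[0.5,-0.65,-0.5,0,0,-0.12,1],[0.5,-0.65,-0.5,0,0,-0.12,1],[0.5,-0.65,-0.5,0,0,-0.12,1],[0.5,-0.65,-0.5,0,0,-0.12,1],[0.5,-0.65,-0.5,0,0,-0.12,1],[0.5,-0.65,-0.5,0,0,-0.12,1],[0.5,-0.65,-0.5,0,0,-0.12,1],[0.8,-0.65,0,0,0,-0.06,1],[0,0,0,0,0,0,1],[0,0,0,0,0,0,1],[0,0,0,0,0,0,1]]' 20
```

```text
time: 3.0
ee_pos: [0.4673, 0.0912, 0.2383]
ee_rot: [0.684, 0.729, 0.0, -0.0]
force: [-0.3, 0.2, 0.1]
opening: 1.003
finger_force: 0.0
```

```bash
python3 -m pendant '[[0,0,-3.5,0,0,0,1],[0,0,-3.5,0,0,0,1],[0,0,-3.5,0,0,0,1],[0,0,-3.0,0,0,0,1],[0,0,-2.4,0,0,0,1],[0,0,0,0,0,0,1],[0,0,0,0,0,0,1],[0,0,0,0,0,0,0.3],[0,0,0,0,0,0,0.3],[0,0,0,0,0,0,0.3],[0,0,0,0,0,0,0.3],[0,0,0,0,0,0,0.3],[0,0,0,0,0,0,0.3],[0,0,0,0,0,0,0.3]]' 20
```

```text
time: 4.17
ee_pos: [0.4682, 0.09, 0.0796]
ee_rot: [0.685, 0.728, 0.0, 0.0]
force: [0.7, -0.9, -0.2]
opening: 0.496
finger_force: 19.4
```

```bash
python3 -m pendant '[[0,0,2,0,0,0,0.3],[0,-1,3,0,0,0,0.3],[1.2,-3,0,0,0,0,0.3],[1.6,-3.2,0,0,0,0,0.3],[1.6,-3.2,0,0,0,0,0.3],[1.6,-3.2,0,0,0,0,0.3],[1.4,-2.7,0,0,0,0,0.3],[1,-2,0,0,0,0,0.3],[0,0,-2,0,0,0,0.3],[0,0,-2,0,0,0,0.3],[0,0,-1.2,0,0,0,0.3],[0,0,-0.5,0,0,0,0.3],[0,0,-0.1,0,0,0,0.3],[0,0,0,0,0,0,0.3],[0,0,0,0,0,0,0.3]]' && python3 -m pendant '[[0,0,0,0,0,0,0.85],[0,0,0,0,0,0,0.85],[0,0,0,0,0,0,0.85],[0,0,0,0,0,0,0.85]]'
```

```text
time: 5.42
ee_pos: [0.5521, -0.0927, 0.0717]
ee_rot: [0.685, 0.728, 0.0, 0.0]
force: [0.1, -0.0, -1.3]
opening: 0.494
finger_force: 19.9
time: 5.75
ee_pos: [0.5521, -0.093, 0.0717]
ee_rot: [0.685, 0.728, 0.0, 0.0]
force: [0.4, 0.0, 0.6]
opening: 0.773
finger_force: 0.0
```

```bash
python3 -m pendant '[[0,0,3,0,0,0,1],[0,0,4,0,0,0,1],[-0.6,1.75,3,0,0,0,1],[-1,3,2,0,0,0,1],[-1,3,1,0,0,0,1],[-1.2,3.5,0,0,0,0,1],[-1.2,3.5,0,0,0,0,1],[-1.2,3.5,0,0,0,0,1],[-1.2,3,0,0,0,0,1],[-1.2,2.5,0,0,0,0,1],[0,0,0,0,0,0,1],[0,0,0,0,0,0,1]]'
python3 - <<'E'
from h import *
d,K,T=snap('wrist'); cv2.imwrite('pics/w2.png',d['image'][:,:,::-1]); print(observe()['ee_pos']); np.save('T2.npy',T)
E
```

```text
time: 6.75
ee_pos: [0.4653, 0.1456, 0.2015]
ee_rot: [0.684, 0.729, 0.0, 0.0]
force: [0.5, -0.4, 0.1]
opening: 1.003
finger_force: 0.0
[0.46591203 0.14470583 0.20148106]
```

View pics/w2.png

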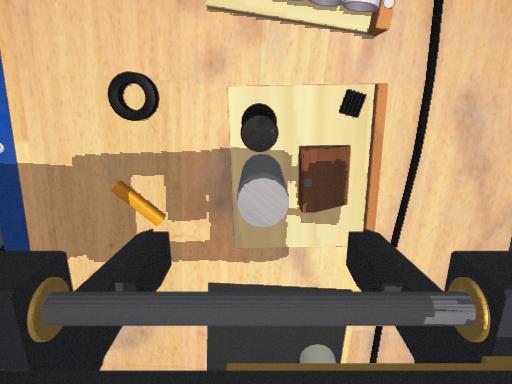

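The can lid is at (263,203), the torch head at (260,134), the wedge outline spans (300,147)-(350,210), and the bottle's cap shows at (317,358) on the mat.

```bash
python3 - <<'E'
from h import *
T=np.load('T2.npy');K=np.array([[322.56,0,258.3],[0,322.56,190.58],[0,0,1]])
H(K,T,[('can',263,203,.112),('torch',260,134,.124),('wedge back L',299,147,.042),('back R',301,212,.042),('nose L',350,145,.02),('nose R',349,203,.02),('sb near L',228,87,.012),('near R',231,246,.012)])
E
python3 -m pendant '[[0,0,-3.5,0,0,0,1],[0,0,-3.5,0,0,0,1],[0,0,-3,0,0,0,1],[0,0,-2.2,0,0,0,1],[0,0,0,0,0,0,1],[0,0,0,0,0,0,1],[0,0,0,0,0,0,0.3],[0,0,0,0,0,0,0.3],[0,0,0,0,0,0,0.3],[0,0,0,0,0,0,0.3],[0,0,0,0,0,0,0.3],[0,0,0,0,0,0,0.3],[0,0,0,0,0,0,0.3]]' 20
```

```text
can [0.4674 0.1437 0.112 ]
torch [0.462  0.1944 0.124 ]
wedge back L [0.4991 0.1757 0.042 ]
back R [0.5071 0.1134 0.042 ]
nose L [0.5514 0.1775 0.02  ]
nose R [0.5588 0.1183 0.02  ]
sb near L [0.4303 0.2241 0.012 ]
near R [0.4394 0.0586 0.012 ]
time: 7.88
ee_pos: [0.4659, 0.1447, 0.0795]
ee_rot: [0.685, 0.728, 0.0, 0.0]
force: [0.0, -0.2, -0.1]
opening: 0.493
finger_force: 0.1
```

```bash
python3 -m pendant '[[0,0,0,0,0,0,0.3],[0,0,0,0,0,0,0.3],[0,0,0,0,0,0,0.3],[0,0,2,0,0,0,0.3],[0,-1,3,0,0,0,0.3],[-0.2,-3,0,0,0,0,0.3],[-0.3,-3.5,0,0,0,0,0.3],[-0.3,-3.5,0,0,0,0,0.3],[-0.3,-3.5,0,0,0,0,0.3],[-0.4,-3.5,0,0,0,0,0.3],[-0.4,-3.3,0,0,0,0,0.3],[-0.3,-2.5,0,0,0,0,0.3],[0,0,-2,0,0,0,0.3],[0,0,-2,0,0,0,0.3],[0,0,-1.2,0,0,0,0.3],[0,0,-0.5,0,0,0,0.3],[0,0,-0.15,0,0,0,0.3],[0,0,0,0,0,0,0.3],[0,0,0,0,0,0,0.3]]' && python3 -m pendant '[[0,0,0,0,0,0,0.85],[0,0,0,0,0,0,0.85],[0,0,0,0,0,0,0.85],[0,0,0,0,0,0,0.85]]'
```

```text
time: 9.47
ee_pos: [0.4442, -0.0935, 0.0712]
ee_rot: [0.685, 0.728, 0.0, 0.0]
force: [-0.5, -0.7, -1.2]
opening: 0.448
finger_force: 19.9
time: 9.8
ee_pos: [0.4441, -0.0935, 0.0711]
ee_rot: [0.685, 0.728, 0.0, 0.0]
force: [-0.8, -0.3, -1.0]
opening: 0.726
finger_force: 0.0
```

```bash
python3 -m pendant '[[0,0,3,0,0,0,1],[0,0,4,0,0,0,1],[0,1.9,3,0,0,0,1],[0.2,3,2,0,0,0,1],[0.2,3,1,0,0,0,1],[0.2,3.5,0,0,0,0,1],[0.2,3.5,0,0,0,0,1],[0.2,3.5,0,0,0,0,1],[0.3,3.5,0,0,0,0,1],[0.3,3.5,0,0,0,0,1],[0.3,3.5,0,0,0,0,1],[0,0,-2.5,0,0,0,1],[0,0,-3.5,0,0,0,1],[0,0,-3,0,0,0,1],[0,0,-2,0,0,0,1],[0,0,0,0,0,0,1],[0,0,0,0,0,0,1]]' && python3 -m pendant '[[0,0,0,0,0,0,0.2],[0,0,0,0,0,0,0.2],[0,0,0,0,0,0,0.2],[0,0,0,0,0,0,0.2],[0,0,0,0,0,0,0.2],[0,0,0,0,0,0,0.2],[0,0,0,0,0,0,0.2],[0,0,0,0,0,0,0.2],[0,0,0,0,0,0,0.2],[0,0,0,0,0,0,0.2]]'
```

```text
time: 11.22
ee_pos: [0.462, 0.1955, 0.0901]
ee_rot: [0.685, 0.728, -0.001, -0.001]
force: [0.2, 0.1, 1.1]
opening: 0.999
finger_force: 0.0
time: 12.05
ee_pos: [0.4627, 0.1956, 0.0907]
ee_rot: [0.685, 0.728, -0.0, -0.0]
force: [-0.0, 0.2, 1.3]
opening: 0.364
finger_force: 20.0
```

```bash
python3 -m pendant '[[0,0,2,0,0,0,0.2],[0,-1,3,0,0,0,0.2],[0.5,-3,0,0,0,0,0.2],[0.5,-3.5,0,0,0,0,0.2],[0.6,-3.5,0,0,0,0,0.2],[0.6,-3.5,0,0,0,0,0.2],[0.6,-3.5,0,0,0,0,0.2],[0.5,-2.4,0,0,0,0,0.2],[0.3,-2,0,0,0,0,0.2],[0,0,-2,0,0,0,0.2],[0,0,-2,0,0,0,0.2],[0,0,-1.2,0,0,0,0.2],[0,0,-0.5,0,0,0,0.2],[0,0,-0.15,0,0,0,0.2],[0,0,0,0,0,0,0.2],[0,0,0,0,0,0,0.2]]' && python3 -m pendant '[[0,0,0,0,0,0,0.7],[0,0,0,0,0,0,0.7],[0,0,0,0,0,0,0.7],[0,0,0,0,0,0,0.7],[0,0,0,0,0,0,0.7]]'
```

```text
time: 13.38
ee_pos: [0.4991, -0.0284, 0.0825]
ee_rot: [0.685, 0.728, 0.0, 0.0]
force: [-0.1, 0.0, -1.3]
opening: 0.367
finger_force: 20.0
time: 13.8
ee_pos: [0.499, -0.0284, 0.0824]
ee_rot: [0.685, 0.728, 0.0, 0.0]
force: [-0.4, -0.4, 0.1]
opening: 0.696
finger_force: 0.0
```

```bash
python3 -m pendant '[[0,0,3.5,0,0,0,0.9],[0,0,4,0,0,0,0.9],[0,0,3.5,0,0,0,0.9],[-0.4,1.2,1,0,0,0.12,0.9],[-0.4,1.2,1,0,0,0.12,0.9],[-0.4,1.2,1,0,0,0.12,0.9],[-0.4,1.2,1,0,0,0.12,0.9],[-0.4,1.2,1,0,0,0.12,0.9],[-0.4,1.2,1,0,0,0.12,0.9],[-0.5,1.4,0,0,0,0.12,0.9],[-0.5,1.4,0,0,0,0.12,0.9],[-0.5,1.4,0,0,0,0.12,0.9],[-0.5,1.4,0,0,0,0.12,0.9],[-0.5,1.4,0,0,0,0.12,0.9],[-0.5,1.4,0,0,0,0.12,0.9],[-0.5,1.4,0,0,0,0.12,0.9],[0,0.7,0,0,0,0.02,0.9],[0,0,0,0,0,0,0.9],[0,0,0,0,0,0,0.9],[0,0,0,0,0,0,0.9]]'
python3 - <<'E'
from h import *
d,K,T=snap('wrist'); cv2.imwrite('pics/w3.png',cv2.resize(d['image'][:,:,::-1],None,fx=1.5,fy=1.5)); np.save('T3.npy',T)
snap('scene','s3.png')
E
```

```text
time: 15.47
ee_pos: [0.4401, 0.1481, 0.2522]
ee_rot: [-0.033, 0.999, -0.0, 0.0]
force: [-0.5, 0.1, -0.2]
opening: 0.903
finger_force: 0.0
```

View pics/w3.png

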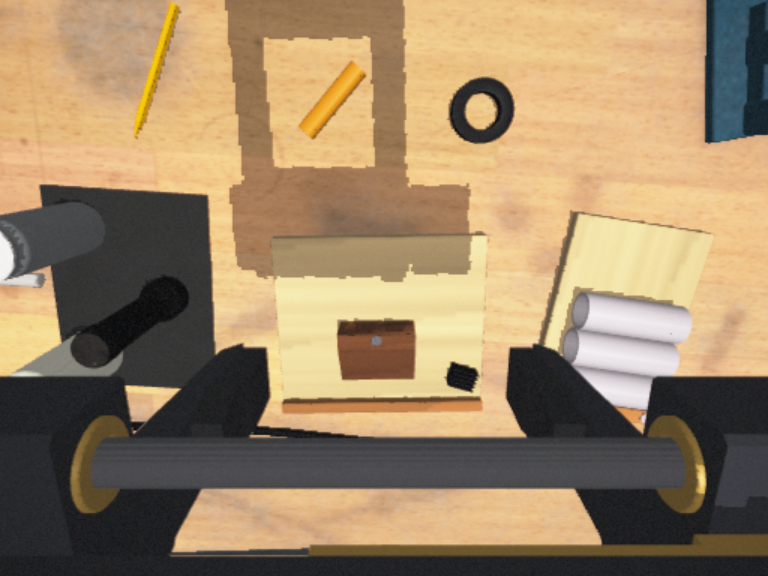

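View pics/s3.png

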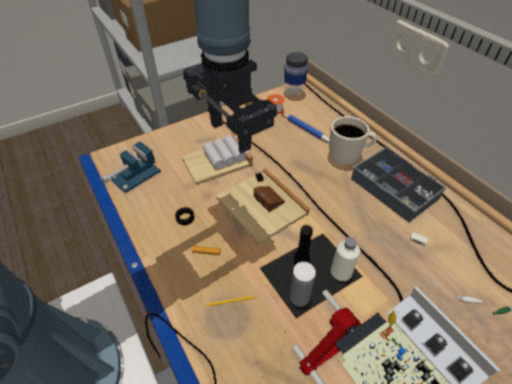

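The three things stand upright on the mat. In the wrist view (1.5x) the wedge has its back top edge at (337,321)-(414,320) and nose at (343,380)-(415,378); the tube board's near corners are at (577,212) and (713,234).

Run:
```python
from h import *
T=np.load('T3.npy');K=np.array([[322.56,0,258.3],[0,322.56,190.58],[0,0,1]])
H(K,T,[(n,u/1.5,v/1.5,z) for n,u,v,z in [('backtop L',337,321,.042),('backtop R',414,320,.042),('nose L',343,380,.02),('nose R',415,378,.02),
('sb L',274,237,.012),('sb R',487,234,.012),('pb L',577,212,.012),('pb R',713,234,.012),('tn endL top',582,292,.042),('tn endR top',690,310,.042),('tf',580,398,.042)]])
im=cv2.imread('pics/w3.png');g=cv2.cvtColor(im,cv2.COLOR_BGR2HSV)
m=cv2.inRange(g,(0,60,20),(20,255,150));m[:,:330]=0;m[:,425:]=0;m[:300]=0;m[395:]=0
c=max(cv2.findContours(m,0,2)[0],key=cv2.contourArea);print(cv2.minAreaRect(c),cv2.approxPolyDP(c,4,True).reshape(-1,2).tolist())
cv2.imwrite('pics/c3.png',cv2.resize(im[190:430,520:740],None,fx=2.5,fy=2.5))
```

```text
backtop L [0.4968 0.1134 0.042 ]
backtop R [0.4923 0.1713 0.042 ]
nose L [0.5573 0.1183 0.02  ]
nose R [0.5516 0.1781 0.02  ]
sb L [0.4418 0.0593 0.012 ]
sb R [0.4286 0.2247 0.012 ]
pb L [0.4072 0.2916 0.012 ]
pb R [0.4172 0.4003 0.012 ]
tn endL top [0.4622 0.2937 0.042 ]
tn endR top [0.4709 0.377  0.042 ]
tf [0.5494 0.3078 0.042 ]
((375.5, 349.0), (58.0, 77.0), 90.0) [[339, 322], [342, 378], [412, 377], [412, 321]]
```

View pics/c3.png

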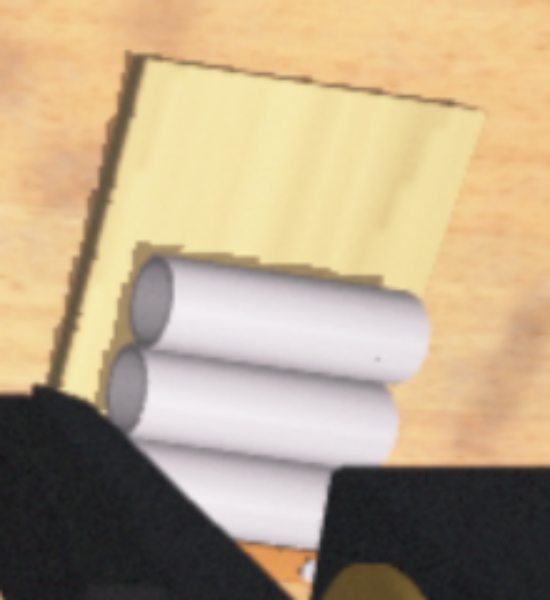

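```bash
python3 -m pendant '[[2,0,-2.5,0,0,0,0.95],[3,-0.1,-2.7,0,0,0,0.95],[2.9,-0.1,-3,0,0,0,0.95],[0,0,-3.5,0,0,0,0.95],[0,0,-3.5,0,0,0,0.95],[0,0,-3,0,0,0,0.95],[0,0,-2,0,0,0,0.95],[0,0,-1,0,0,0,0.95],[0,0,-0.6,0,0,0,0.95],[0,0,-0.4,0,0,0,0.95],[0,0,0,0,0,0,0.95],[0,0,0,0,0,0,0.95]]' && python3 -m pendant '[[0,0,0,0,0,0,0.5],[0,0,0,0,0,0,0.5],[0,0,0,0,0,0,0.5],[0,0,0,0,0,0,0.5],[0,0,0,0,0,0,0.5],[0,0,0,0,0,0,0.5],[0,0,0,0,0,0,0.5],[0,0,0,0,0,0,0.5]]' 30
python3 - <<'E'
from h import *
s=observe();print(s['ee_pos'],s['moment'])
E
```

```text
time: 16.57
ee_pos: [0.5198, 0.1466, 0.0315]
ee_rot: [-0.035, 0.999, 0.0, 0.001]
force: [-0.2, -0.6, -0.3]
opening: 0.948
finger_force: 0.0
time: 17.23
ee_pos: [0.5191, 0.1466, 0.0309]
ee_rot: [-0.035, 0.999, -0.0, 0.0]
force: [-1.0, 0.3, 6.0]
opening: 0.678
finger_force: 30.0
[0.51914801 0.14660671 0.03085336] [-0.05447119  0.20891619 -0.02390577]
```

```bash
python3 - <<'E'
from h import *
T=np.load('T3.npy');K=np.array([[322.56,0,258.3],[0,322.56,190.58],[0,0,1]])
f=lambda n,u,v,z:(n,(520+u/2.5)/1.5,(190+v/2.5)/1.5,z)
H(K,T,[f('near silh L',180,258,.032),f('near silh R',415,293,.032),f('end L axis',152,302,.027),f('end R axis',429,332,.027),f('mid endL',127,390,.027),f('mid end R',398,423,.027),f('groove near/mid L',150,348,.027),f('groove R',385,382,.027),f('pbL',140,57,.012),f('pbR',484,110,.012)])
print(T.round(3))
E
python3 -m pendant '[[0,0,1,0,0,0,0.5],[0,0,2,0,0,0,0.5],[-1,0,3,0,0,0,0.5],[-2,0,3,0,0,0,0.5],[-2,1,2,0,0,-0.05,0.5],[-1.5,2,1,0,0,-0.1,0.5],[0,3,0,0,0,0,0.5],[0,3,0,0,0,0,0.5],[0,3,0,0,0,0,0.5],[0,3,0,0,0,0,0.5],[0,2,0,0,0,0,0.5],[0,1,0,0,0,0,0.5],[0,0,0,0,0,0,0.5],[0,0,0,0,0,0,0.5],[0,0,0,0,0,0,0.5]]'
```

```text
near silh L [0.4655 0.3059 0.032 ]
near silh R [0.4719 0.3802 0.032 ]
end L axis [0.4817 0.3021 0.027 ]
end R axis [0.486  0.3911 0.027 ]
mid endL [0.5118 0.2995 0.027 ]
mid end R [0.5175 0.3887 0.027 ]
groove near/mid L [0.497  0.3042 0.027 ]
groove R [0.5037 0.3812 0.027 ]
pbL [0.4078 0.2909 0.012 ]
pbR [0.4172 0.4007 0.012 ]
[[-0.065 -0.957 -0.283  0.366]
 [ 0.998 -0.062 -0.019  0.143]
 [ 0.001 -0.283  0.959  0.384]
 [ 0.     0.     0.     1.   ]]
time: 18.48
ee_pos: [0.4536, 0.3255, 0.1501]
ee_rot: [0.041, 0.999, -0.0, -0.0]
force: [-0.2, 0.7, -0.4]
opening: 0.678
finger_force: 30.0
```

```bash
python3 -m pendant '[[-1.1,1,-1,0,0,0,0.5],[-1.1,0.95,-2,0,0,0,0.5],[0,0,-2,0,0,0,0.5],[0,0,-2,0,0,0,0.5],[0,0,0,0,0,0,0.5],[0,0,0,0,0,0,0.5]]'
python3 - <<'E'
from h import *
d,K,T=snap('wrist'); cv2.imwrite('pics/w4.png',cv2.resize(d['image'][:,:,::-1],None,fx=1.5,fy=1.5)); np.save('T4.npy',T);print(T.round(3))
E
```

```text
time: 18.98
ee_pos: [0.4312, 0.3446, 0.0795]
ee_rot: [0.041, 0.999, -0.001, -0.001]
force: [0.4, -0.1, -0.2]
opening: 0.677
finger_force: 30.0
[[ 0.084 -0.956 -0.28   0.358]
 [ 0.996  0.08   0.024  0.35 ]
 [-0.001 -0.281  0.96   0.212]
 [ 0.     0.     0.     1.   ]]
```

View pics/w4.png

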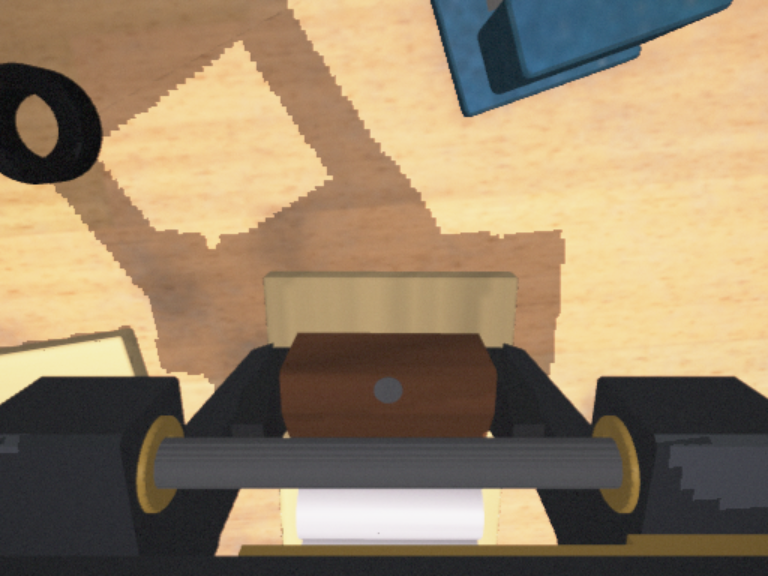

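The board edge (264,274)-(516,274) is level, and wedge, tube and board share column about 390, so the wedge is square and centred. The wedge's back bottom edge is at row 333 and its back top edge near row 370.

Run:
```python
from h import *
T=np.load('T4.npy');K=np.array([[322.56,0,258.3],[0,322.56,190.58],[0,0,1]])
n=np.array([.9963,-.083]);t=np.array([.4312,.3446])
for a,u,v,z in [('back bot',390,333,.0605),('back top',390,368,.0905),('back bot L',298,334,.0605),('back bot R',486,333,.0605),('nose bot?',390,437,.0685),('board L',264,274,.012),('board R',516,274,.012),('tube L',296,520,.04),('tube R',484,520,.04)]:
    p=hit(K,T,u/1.5,v/1.5,z); print(a,p.round(4),'fwd of tcp',round((p[:2]-t)@n,4))
```

```text
back bot [0.4181 0.346  0.0605] fwd of tcp -0.0131
back top [0.4164 0.346  0.0905] fwd of tcp -0.0148
back bot L [0.4159 0.3151 0.0605] fwd of tcp -0.0128
back bot R [0.4208 0.3781 0.0605] fwd of tcp -0.0131
nose bot? [0.4527 0.3431 0.0685] fwd of tcp 0.0216
board L [0.4061 0.2931 0.012 ] fwd of tcp -0.0207
board R [0.4151 0.4005 0.012 ] fwd of tcp -0.0207
tube L [0.5092 0.2979 0.04  ] fwd of tcp 0.0816
tube R [0.5159 0.3787 0.04  ] fwd of tcp 0.0816
```

```bash
python3 -m pendant '[[-0.15,0,-1.5,0,0,0,0.5],[0,0,-1.5,0,0,0,0.5],[0,0,-1,0,0,0,0.5],[0,0,-0.5,0,0,0,0.5],[0,0,-0.3,0,0,0,0.5],[0,0,0,0,0,0,0.5],[0,0,0,0,0,0,0.5],[0,0,0,0,0,0,0.5]]'
```

```text
time: 19.7
ee_pos: [0.4308, 0.3464, 0.033]
ee_rot: [0.04, 0.999, 0.0, 0.001]
force: [0.3, 0.3, -1.8]
opening: 0.677
finger_force: 30.0
```

```bash
python3 -m pendant '[[0,0,-0.1,0,0,0,0.5],[0,0,-0.1,0,0,0,0.5],[0,0,0,0,0,0,0.5],[0,0,0,0,0,0,0.5]]'
```

```text
time: 20.03
ee_pos: [0.4307, 0.3464, 0.0309]
ee_rot: [0.04, 0.999, 0.0, 0.0]
force: [-1.3, 0.7, 3.9]
opening: 0.675
finger_force: 30.0
```

Contact on the board at the same height as at the grasp. Release, lift, and look.

```bash
python3 -m pendant '[[0,0,0,0,0,0,0.85],[0,0,0,0,0,0,0.85],[0,0,0,0,0,0,0.85],[0,0,0,0,0,0,0.85],[0,0,2,0,0,0,0.85],[0,0,3,0,0,0,0.85],[-1,0,4,0,0,0,0.85],[-3,0,4,0,0,0,0.85],[-3,0,3,0,0,0,0.85],[0,0,0,0,0,0,0.85],[0,0,0,0,0,0,0.85]]'
python3 - <<'E'
from h import *
d,K,T=snap('wrist'); cv2.imwrite('pics/w5.png',cv2.resize(d['image'][:,:,::-1],None,fx=1.5,fy=1.5)); np.save('T5.npy',T);print(T.round(3))
E
```

```text
time: 20.95
ee_pos: [0.3659, 0.3469, 0.1852]
ee_rot: [0.039, 0.999, 0.001, 0.002]
force: [-0.9, -0.9, -0.1]
opening: 0.853
finger_force: 0.0
[[ 0.081 -0.955 -0.286  0.291]
 [ 0.997  0.078  0.02   0.352]
 [ 0.004 -0.287  0.958  0.317]
 [ 0.     0.     0.     1.   ]]
```

View pics/w5.png

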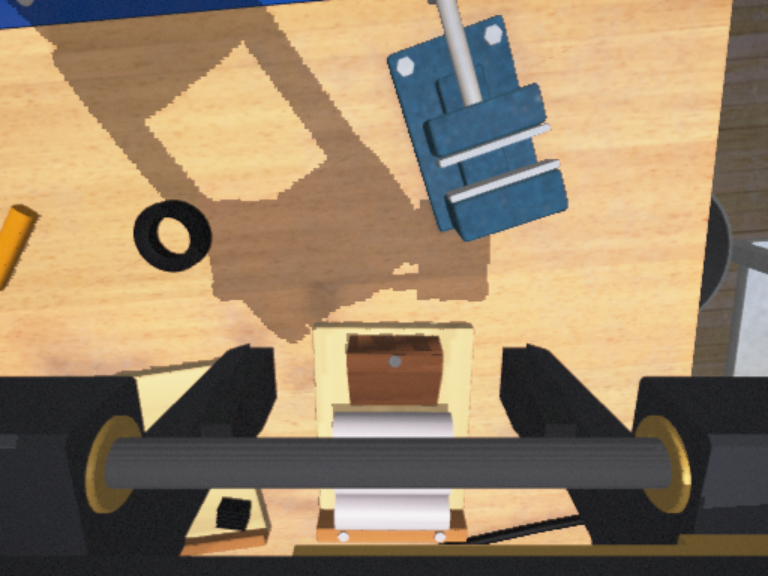

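The wedge sits with its nose at (348..440, 405), right in front of the near tube's edge (row 411), and its board centre column is about 394, the same as the tubes'.

Run:
```python
from h import *
T=np.load('T5.npy');K=np.array([[322.56,0,258.3],[0,322.56,190.58],[0,0,1]])
n=np.array([.9963,-.083]);m=np.array([.083,.9963]);t=np.array([.4106,.3468])
for a,u,v,z in [('board L',315,326,.012),('board R',473,325,.012),('back bot L',348,337,.012),('back bot R',440,336,.012),('nose L',348,404,.02),('nose R',439,404,.02),('tube sil L',336,411,.0335),('tube sil R',450,412,.0335)]:
    p=hit(K,T,u/1.5,v/1.5,z)[:2]-t; print(a,'fwd',round(p@n,4),'lat',round(p@m,4))
```

```text
board L fwd 0.0003 lat -0.0523
board R fwd -0.0006 lat 0.0543
back bot L fwd 0.0082 lat -0.0303
back bot R fwd 0.0075 lat 0.0322
nose L fwd 0.0548 lat -0.0306
nose R fwd 0.0548 lat 0.0323
tube sil L fwd 0.0521 lat -0.0375
tube sil R fwd 0.0529 lat 0.0381
```

Run:
```python
from h import *
d,K,T=snap('wrist');im=np.ascontiguousarray(d['image'][:,:,::-1]); np.save('T5.npy',T)
n=np.array([.9963,-.083]);t=np.array([.4106,.3468])
a=np.arctan2(T[2,3]-.027,(t+.073*n-T[:2,3])@n)
for nm,f,z in [('board',0,.012),('back bot',.006,.012),('nose top(31)',.056,.02),('nose bot',.056,.012),('tube sil',.073-.015*np.sin(a),.027+.015*np.cos(a)),('groove',.088,.027),('stop face',.148,.044)]:
    print(nm,proj(K,T,[*(t+f*n),z]).round(1))
print(T.round(4))
cv2.imwrite('pics/w6.png',cv2.resize(im[205:300,190:330],None,fx=5,fy=5))
g=im[200:300,262].astype(int); print([(200+i,*g[i]) for i in range(20,92,2)])
```

```text
board [262.7 218.1]
back bot [262.6 223.6]
nose top(31) [262.5 271.5]
nose bot [262.4 267.6]
tube sil [262.7 283.7]
groove [262.4 302.3]
stop face [262.3 361.9]
[[ 0.0814 -0.9554 -0.2837  0.2916]
 [ 0.9967  0.0786  0.0214  0.3515]
 [ 0.0019 -0.2845  0.9587  0.3157]
 [ 0.      0.      0.      1.    ]]
[(220, np.int64(157), np.int64(217), np.int64(237)), (222, np.int64(173), np.int64(231), np.int64(244)), (224, np.int64(85), np.int64(116), np.int64(144)), (226, np.int64(37), np.int64(50), np.int64(75)), (228, np.int64(25), np.int64(42), np.int64(62)), (230, np.int64(32), np.int64(42), np.int64(62)), (232, np.int64(36), np.int64(47), np.int64(68)), (234, np.int64(31), np.int64(40), np.int64(60)), (236, np.int64(39), np.int64(59), np.int64(94)), (238, np.int64(87), np.int64(92), np.int64(104)), (240, np.int64(131), np.int64(125), np.int64(126)), (242, np.int64(129), np.int64(124), np.int64(124)), (244, np.int64(126), np.int64(121), np.int64(120)), (246, np.int64(58), np.int64(82), np.int64(129)), (248, np.int64(55), np.int64(85), np.int64(137)), (250, np.int64(56), np.int64(79), np.int64
[... 325 characters left out ...]
), np.int64(72), np.int64(116)), (266, np.int64(46), np.int64(69), np.int64(112)), (268, np.int64(50), np.int64(75), np.int64(120)), (270, np.int64(48), np.int64(74), np.int64(119)), (272, np.int64(101), np.int64(136), np.int64(160)), (274, np.int64(103), np.int64(139), np.int64(161)), (276, np.int64(98), np.int64(98), np.int64(103)), (278, np.int64(119), np.int64(116), np.int64(123)), (280, np.int64(149), np.int64(146), np.int64(152)), (282, np.int64(171), np.int64(167), np.int64(176)), (284, np.int64(196), np.int64(191), np.int64(200)), (286, np.int64(210), np.int64(204), np.int64(213)), (288, np.int64(221), np.int64(218), np.int64(224)), (290, np.int64(228), np.int64(225), np.int64(231))]
```

View pics/w6.png

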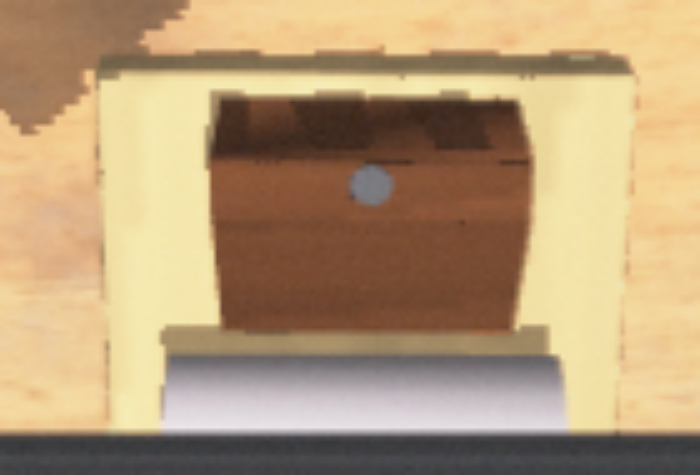

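The wedge is in place, 42 mm (nominal) behind the near tube's axis, square and about 1 mm off centre. Now the torch.

```bash
python3 -m pendant '[[1.1,-3.1,0.3,0,0,-0.12,0.85],[1.1,-3.1,0.3,0,0,-0.12,0.85],[1.1,-3.1,0.3,0,0,-0.12,0.85],[1.1,-3.1,0.3,0,0,-0.12,0.85],[1.1,-3.1,0.3,0,0,-0.12,0.85],[1.1,-3.1,0,0,0,-0.12,0.85],[1.1,-3.1,0,0,0,-0.12,0.85],[1.1,-3.1,0,0,0,-0.12,0.85],[1.1,-3.1,0,0,0,-0.12,0.85],[1.1,-3.1,0,0,0,-0.12,0.85],[1.1,-3.1,0,0,0,-0.12,0.85],[1.2,-3.4,0,0,0,-0.11,0.85],[0,0,0,0,0,0,0.85],[0,0,0,0,0,0,0.85],[0,0,0,0,0,0,0.85]]' 20
python3 - <<'E'
from h import *
d,K,T=snap('wrist','w7.png');print(observe()['ee_pos'])
for n,p in dict(torch=(.499,-.0284,.115),can=(.4441,-.0935,.103),bottle=(.5521,-.093,.111)).items(): print(n,proj(K,T,p).round(1))
E
```

```text
time: 22.3
ee_pos: [0.498, -0.0289, 0.1962]
ee_rot: [0.685, 0.728, -0.001, -0.002]
force: [0.1, -0.9, 0.4]
opening: 0.848
finger_force: 0.0
[ 0.49797402 -0.02828567  0.19657679]
torch [262.3 203.6]
can [187.5 273. ]
bottle [326.  285.5]
```

View pics/w7.png

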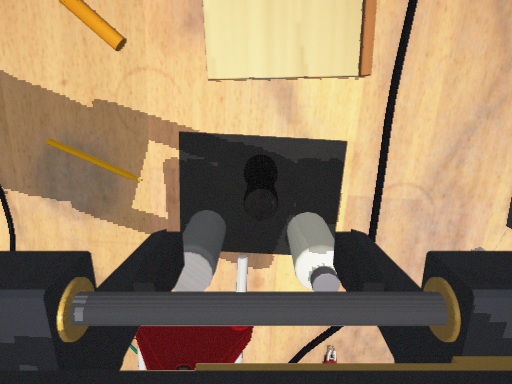

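Torch head at (261,204), can and bottle as predicted; all stand where they were left. Grasp the torch.

```bash
python3 -m pendant '[[0,0,-3,0,0,0,0.85],[0,0,-3.5,0,0,0,0.85],[0,0,-3,0,0,0,0.85],[0,0,-1.9,0,0,0,0.85],[0,0,0,0,0,0,0.85],[0,0,0,0,0,0,0.85],[0,0,0,0,0,0,0.2],[0,0,0,0,0,0,0.2],[0,0,0,0,0,0,0.2],[0,0,0,0,0,0,0.2],[0,0,0,0,0,0,0.2],[0,0,0,0,0,0,0.2],[0,0,0,0,0,0,0.2],[0,0,0,0,0,0,0.2],[0,0,0,0,0,0,0.2],[0,0,0,0,0,0,0.2]]' 20
```

```text
time: 23.68
ee_pos: [0.499, -0.029, 0.0843]
ee_rot: [0.685, 0.728, 0.0, 0.0]
force: [-0.8, 1.0, 3.4]
opening: 0.368
finger_force: 20.0
```

```bash
python3 -m pendant '[[0,0,2,0,0,0,0.2],[0,1,3,0,0,0,0.2],[-0.5,3,0,0,0,0,0.2],[-0.5,3.5,0,0,0,0,0.2],[-0.6,3.5,0,0,0,0,0.2],[-0.6,3.5,0,0,0,0,0.2],[-0.6,3.5,0,0,0,0,0.2],[-0.5,2.4,0,0,0,0,0.2],[-0.3,2,0,0,0,0,0.2],[0,0,0,0,0,0,0.2],[0,0,-2,0,0,0,0.2],[0,0,-1.2,0,0,0,0.2],[0,0,-0.6,0,0,0,0.2],[0,0,-0.2,0,0,0,0.2],[0,0,0,0,0,0,0.2],[0,0,0,0,0,0,0.2]]'
```

```text
time: 25.02
ee_pos: [0.4631, 0.1945, 0.0941]
ee_rot: [0.686, 0.728, -0.0, 0.0]
force: [-0.5, -0.3, -1.1]
opening: 0.365
finger_force: 20.0
```

```bash
python3 -m pendant '[[0,0,-0.1,0,0,0,0.2],[0,0,-0.05,0,0,0,0.2],[0,0,0,0,0,0,0.2]]' && python3 -m pendant '[[0,0,0,0,0,0,0.8],[0,0,0,0,0,0,0.8],[0,0,0,0,0,0,0.8],[0,0,0,0,0,0,0.8],[0,0,0,0,0,0,0.8],[0,0,3,0,0,0,0.85],[0,0,4,0,0,0,0.85],[0,0,4,0,0,0,0.85]]' && python3 -m pendant '[[-0.2,-3.2,0,0,0,0,0.85],[-0.2,-3.2,0,0,0,0,0.85],[-0.2,-3.2,0,0,0,0,0.85],[-0.2,-3.2,0,0,0,0,0.85],[-0.2,-3.2,0,0,0,0,0.85],[-0.2,-3.2,0,0,0,0,0.85],[-0.2,-3.2,0,0,0,0,0.85],[-0.2,-3.2,0,0,0,0,0.85],[-0.3,-3.2,0,0,0,0,0.85],[0,0,0,0,0,0,0.85],[0,0,0,0,0,0,0.85]]'
```

```text
time: 25.27
ee_pos: [0.4634, 0.1948, 0.0933]
ee_rot: [0.685, 0.728, 0.0, 0.0]
force: [-1.5, -1.0, 3.6]
opening: 0.368
finger_force: 20.0
time: 25.93
ee_pos: [0.4615, 0.1949, 0.2026]
ee_rot: [0.685, 0.728, -0.001, -0.001]
force: [0.0, 0.1, -0.0]
opening: 0.85
finger_force: 0.0
time: 26.85
ee_pos: [0.4436, -0.0942, 0.2025]
ee_rot: [0.687, 0.727, 0.0, -0.0]
force: [-0.4, -0.3, -0.7]
opening: 0.853
finger_force: 0.0
```

Down 13.1 onto the can.

```bash
python3 -m pendant '[[0,0,-3.5,0,0,0,0.85],[0,0.1,-3.5,0,0,0,0.85],[0,0,-3.5,0,0,0,0.85],[0,0,-2.6,0,0,0,0.85],[0,0,0,0,0,0,0.85],[0,0,0,0,0,0,0.85],[0,0,0,0,0,0,0.3],[0,0,0,0,0,0,0.3],[0,0,0,0,0,0,0.3],[0,0,0,0,0,0,0.3],[0,0,0,0,0,0,0.3],[0,0,0,0,0,0,0.3],[0,0,0,0,0,0,0.3],[0,0,0,0,0,0,0.3]]' 20
```

```text
time: 28.02
ee_pos: [0.4444, -0.0923, 0.0722]
ee_rot: [0.686, 0.728, 0.0, 0.001]
force: [0.1, 1.5, 6.5]
opening: 0.45
finger_force: 19.9
```

```bash
python3 -m pendant '[[0,0,2,0,0,0,0.3],[0,1,3,0,0,0,0.3],[0.2,3,0,0,0,0,0.3],[0.3,3.5,0,0,0,0,0.3],[0.3,3.5,0,0,0,0,0.3],[0.4,3.5,0,0,0,0,0.3],[0.4,3.5,0,0,0,0,0.3],[0.4,3.3,0,0,0,0,0.3],[0.2,2.5,0,0,0,0,0.3],[0,0,0,0,0,0,0.3],[0,0,0,0,0,0,0.3],[0,0,-2,0,0,0,0.3],[0,0,-1.2,0,0,0,0.3],[0,0,-0.6,0,0,0,0.3],[0,0,-0.2,0,0,0,0.3],[0,0,0,0,0,0,0.3],[0,0,0,0,0,0,0.3]]'
```

```text
time: 29.43
ee_pos: [0.4659, 0.1453, 0.0817]
ee_rot: [0.686, 0.728, -0.0, 0.0]
force: [-0.2, 0.9, -1.3]
opening: 0.45
finger_force: 20.0
```

```bash
python3 -m pendant '[[0,0,-0.05,0,0,0,0.3],[0,0,0,0,0,0,0.3],[0,0,0,0,0,0,0.85],[0,0,0,0,0,0,0.85],[0,0,0,0,0,0,0.85],[0,0,0,0,0,0,0.85],[0,0,0,0,0,0,0.85],[0,0,4,0,0,0,0.85],[0,0,4,0,0,0,0.85],[0,0,4,0,0,0,0.85]]' && python3 -m pendant '[[1,-3,0,0,0,0,0.9],[1,-3,0,0,0,0,0.9],[1.1,-3,0,0,0,0,0.9],[1.1,-3,0,0,0,0,0.9],[1.1,-3,0,0,0,0,0.9],[1.1,-3,0,0,0,0,0.9],[1.1,-3,0,0,0,0,0.9],[1.1,-2.8,0,0,0,0,0.9],[0,0,0,0,0,0,0.9],[0,0,0,0,0,0,0.9],[0,0,0,0,0,0,0.9]]'
```

```text
time: 30.27
ee_pos: [0.4648, 0.1461, 0.2017]
ee_rot: [0.685, 0.728, -0.001, -0.001]
force: [1.0, -0.4, 0.3]
opening: 0.852
finger_force: 0.0
time: 31.18
ee_pos: [0.5513, -0.0915, 0.2006]
ee_rot: [0.686, 0.728, -0.0, -0.001]
force: [-0.1, -1.2, 0.5]
opening: 0.901
finger_force: 0.0
```

```bash
python3 -m pendant '[[0,-0.1,-3.5,0,0,0,0.9],[0,0,-3.5,0,0,0,0.9],[0,0,-3.5,0,0,0,0.9],[0,0,-2.3,0,0,0,0.9],[0,0,0,0,0,0,0.9],[0,0,0,0,0,0,0.9],[0,0,0,0,0,0,0.3],[0,0,0,0,0,0,0.3],[0,0,0,0,0,0,0.3],[0,0,0,0,0,0,0.3],[0,0,0,0,0,0,0.3],[0,0,0,0,0,0,0.3],[0,0,0,0,0,0,0.3],[0,0,0,0,0,0,0.3]]' 20
```

```text
time: 32.35
ee_pos: [0.5524, -0.0932, 0.0738]
ee_rot: [0.685, 0.728, 0.0, 0.001]
force: [0.1, 0.7, 5.2]
opening: 0.493
finger_force: 19.9
```

```bash
python3 -m pendant '[[0,0,2,0,0,0,0.3],[-0.4,1,3,0,0,0,0.3],[-1.4,3,0,0,0,0,0.3],[-1.4,3.2,0,0,0,0,0.3],[-1.4,3.2,0,0,0,0,0.3],[-1.4,3.2,0,0,0,0,0.3],[-1.4,2.7,0,0,0,0,0.3],[-1,2,0,0,0,0,0.3],[0,0,0,0,0,0,0.3],[0,0,0,0,0,0,0.3],[0,0,-2,0,0,0,0.3],[0,0,-1.2,0,0,0,0.3],[0,0,-0.6,0,0,0,0.3],[0,0,-0.2,0,0,0,0.3],[0,0,0,0,0,0,0.3],[0,0,0,0,0,0,0.3]]'
```

```text
time: 33.68
ee_pos: [0.4684, 0.0894, 0.0832]
ee_rot: [0.686, 0.728, 0.0, 0.0]
force: [0.3, -0.7, -1.4]
opening: 0.493
finger_force: 20.0
```

```bash
python3 -m pendant '[[0,0,-0.1,0,0,0,0.3],[0,0,0,0,0,0,0.3],[0,0,0,0,0,0,0.85],[0,0,0,0,0,0,0.85],[0,0,0,0,0,0,0.85],[0,0,0,0,0,0,0.85],[0,0,0,0,0,0,0.85],[0,0,4,0,0,0,0.85],[0,0,4,0,0,0,0.85],[0,0,4,0,0,0,0.85],[-1,-4,2,0,0,0,0.85],[-1,-4,2,0,0,0,0.85],[-1,-4,0,0,0,0,0.85],[-1,-4,0,0,0,0,0.85],[-1,-4,0,0,0,0,0.85],[0,0,0,0,0,0,0.85],[0,0,0,0,0,0,0.85],[0,0,0,0,0,0,0.85]]'
python3 - <<'E'
from h import *
d,K,T=snap('top');a=d['image'][:,:,::-1];b=cv2.imread('pics/top0.png')
c=np.vstack([x[125:225,125:305] for x in (b,a)]);cv2.imwrite('pics/cmp.png',cv2.resize(c,None,fx=3,fy=3))
e,_,_=snap('scene');s=e['image'][:,:,::-1];s0=cv2.imread('pics/scene0.png')
c=np.vstack([x[125:245,175:315] for x in (s0,s)]);cv2.imwrite('pics/cmps.png',cv2.resize(c,None,fx=2.5,fy=2.5))
E
```

```text
time: 35.18
ee_pos: [0.4195, -0.1025, 0.2383]
ee_rot: [0.686, 0.728, 0.0, -0.0]
force: [-0.7, 0.2, -0.7]
opening: 0.851
finger_force: 0.0
```

View pics/cmp.png

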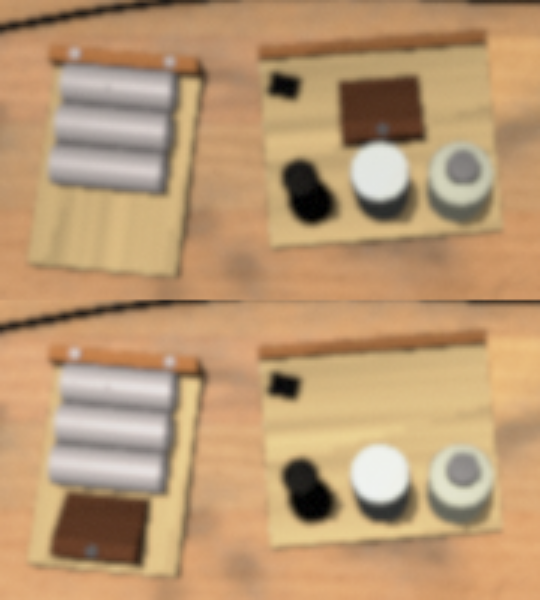

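View pics/cmps.png

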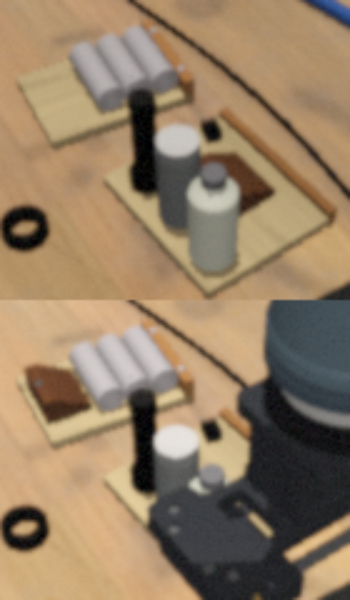

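The comparison shows the three things back to within about a pixel (2 mm). The tubes have not moved, and the wedge is square and centred against the row.

```bash
python3 -c "
from workcell import robot
print(robot.hand_in())"
```

```text
the job is handed in; nothing more can be done
None
```

The job is handed in, but no verdict came back: by my camera measurements the wedge is square and centred at the open end of the tube row, about 4 mm short of touching, the tubes have not moved, and the torch, bottle and can stand upright within about 2 mm of their starting spots, after roughly 35 s of the 144 s allowed.

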